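Clear the setting block and hover the stamping die over the name plate

TASK

Take the steel setting block off the name plate in the press bed and seat it upright, fully home, in its own pocket of the block rack, the one with two dots that it fits snugly. Then pick up the rectangular brass die by its grip, carry it over the guide roller and the frame without bumping them or the plate, and finish while still holding it level about 10 mm above the name plate, outline over outline, long side along long side (either way round) and touching nothing but the gripper. Leave everything else where it is.

Things in the scene. Friction and masses are not known exactly. Their poses are not given: they have to be found in the camera images.
- block: Steel setting block, upright bar 40 (its x) x 24 (its y) x 60 mm tall, about 0.3 kg, two dots on its top. Origin at the centre of its underside, z up. It starts standing on the name plate.
- slot_two_mouth (a point): Centre of the mouth of the block's own pocket, in the top of its holder, 36 mm above the table; axes as the holder, z up. Pocket 43 (x) x 27 (y) mm, 22 mm deep, 2 mm chamfer. The holder is an aluminium block 68 (x) x 54 (y) x 30 mm with two dots on its top, standing on the rack.
- rack: Fixed wooden rack base 270 (x) x 80 (y) x 6 mm, origin at the centre of its underside. On it three holders in a row along x, 82 mm apart, in any order: one dot (pocket 31 x 19 mm, holding the small block), two dots (the block's own) and three dots (pocket 53 x 35 mm, empty, too big).
- die: Stamping die with a rectangular brass face 70 (its x) x 45 (its y) x 10 mm at the bottom, an aluminium backing 58 x 35 x 8 mm on it, a 16 mm round neck, and on top a grey bar grip 40 mm long (x) x 18 mm thick (y), from 44 to 76 mm above the underside. About 0.4 kg. Origin at the centre of its underside (the face), z up. It stands on the 12 mm thick wooden die board (300 x 110 mm).
- plate: Name plate, plain aluminium 70 (x) x 45 (y) x 4 mm, fixed on the middle of a 100 x 75 mm packing sheet 3 mm thick on the press bed. Origin at the centre of the underside of the sheet, z up: the top face of the name plate is 7 mm above the origin and 22 mm above the table.
- bed: Fixed steel press bed plate, 15 mm thick, x -120 to 120, y -115 to 135 mm in its frame, origin on the underside. On it a dark frame, outer 220 (x) x 180 (y) mm about y = -20, walls 10 mm thick, top 40 mm above the table; and along x at y = 105 a guide roller, 24 mm in diameter, between 26 mm wide posts at x = +-112; roller and posts reach 87 mm above the table.
- small_block: Steel setting block 28 x 16 x 50 mm with one dot, standing in its own pocket in the rack. Origin at the centre of its underside. Leave alone.
- round_die: Die with a round brass face 56 mm in diameter and the same neck and grip as the rectangular die (same heights), beside it on the die board, 160 mm away; either may be the nearer. Origin at the centre of its underside. Leave alone.
- loupe: Metal loupe, 42 mm in diameter and 42 mm tall, near the robot. Origin at the centre of its underside. Leave alone.
- screwdriver: Screwdriver lying on the table near the robot, its handle to its -x. Leave alone.
- jar: Jar 60 mm in diameter, 75 mm tall, beyond the bed. Origin at the centre of its underside. Leave alone.
- foil_spool: Copper-coloured foil spool standing on end, 68 mm in diameter, 60 mm tall, beyond the bed. Origin at the centre of its underside. Leave alone.
- brush: Brush lying beyond the rack. Leave alone.
Things that resemble listed ones, but are neither listed nor needed, are in the scene too. Leave any blue or pink look-alike of the die alone.

How it is judged:
By the outcome, as a careful person would: the job done as asked, in the order asked, and still so for the second after the job is handed in, while the arm keeps its last pose, push and grip.
It also fails if it takes over 72 s, if anything falls off the work surface, if the arm or the gripper's body presses on something with over 40 N, if the wrist force passes 120 N, or if a joint passes its speed limit or range.

ROBOT

A 7-joint arm with a two-finger parallel gripper is mounted at the origin on the work surface. World frame = base frame: x ahead of the robot, y to its left, z up, the work surface at z = 0. Lengths are in m, angles in rad, forces in N, time in s.
With the tool pointing down it reaches from about 0.35 to 0.9 m from the base axis. Payload 8.1 kg.
Tool frame: the origin (TCP) lies midway between the tips of the shut fingers; the grasp point (between the pads) lies 19 mm behind it; z points along the fingers, y is the line along which they close (so a half turn about z gives the same grasp; the last joint's range is limited). The gripper opens to 85 mm and grips with 20 to 120 N. Pads are 22 mm wide; open, the fingers measure 114 mm over their backs; the gripper's body (76 mm by 85 mm) begins 54 mm behind the grasp point. The pads swing forward as they close: fully open they stand 13 mm farther back than shut.
Start: joints at [1.201, 0.434, 0.025, 1.573, -0.012, 1.134, -0.075], TCP at [0.165, -0.603, 0.231] pointing down, gripper open.
Joint ranges: [-2.62, 2.62], [-0.44, 2.09], [-1.27, 1.32], [0.08, 2.57], [-1.32, 4.46], [0.12, 2], [-2.74, 2.74]. Speed limits (rad/s): [2.22, 2.22, 3.01, 3.01, 3.14, 3.14, 3.14].

INTERFACE

Orientations are given as [roll, pitch, yaw] about the fixed x, y, z axes, in that order (R = Rz(yaw) Ry(pitch) Rx(roll)).
In Python, from rig import env gives the robot as it stands.
- The arm moves only by the shell command python3 -m crank 'ROWS' [OPENING] [FORCE]. ROWS is JSON, a list of rows, each a list of 2 entries, a list of its own where there are three numbers: the shift along the tool's x, y, z in m, then the turn, a rotation vector about the tool's x, y, z in degrees. A call has 1 to 20 rows; each row is the pose to reach, as a shift and turn from the pose commanded when the call began, along the tool's axes at that moment; what a row does not reach only later rows make up. A row lasts 1/12 s, in which the tool goes at most 41.7 mm and 7.16 degrees, less where a joint would pass 70% of its speed; a pose out of reach is approached as far as the arm can. A call with a gripper value outside its range is refused whole. OPENING is the opening, from 0 (shut) to 1 (fully open), set as the call begins (- or left out, the last holds). The fingers move at their own pace and stop on an object; FORCE is the grip in N (left out, the last holds). Time passes only in rows, so rows that repeat a pose let the fingers close. It gives the time, the measured TCP pose, the force, the opening and the grip force at its end, in the units of the state.
- env.sense(): the state, without advancing time (a new reading comes with each control period).
- env.read_camera(name): name is "scene" or "top" or "wrist"; returns a dict with "pixels" (400x640x3 uint8, red, green, blue), "depth" (400x640 float32, m along the optical axis (not along the pixel's ray), 0 where there is no reading), "K" (3x3 intrinsics, pixels), "R" (3x3) and "t" (3): a world point X has camera coordinates R X + t. Camera axes: x right, y down, z forward; pixel columns grow to the right and rows downward; lengths in m; the calibration is good to about 2 mm. A picture is of the moment at which its call begins.
- env.finish_job(): hands the job in; it is judged then, once.
The state is a dict: "t": time; "joint_positions": joint angles; "qd": joint speeds; "joint_efforts": joint torques, N m; "ee_pos": TCP position; "eef_rot": TCP orientation; "ft_force": force on the tool from outside, world axes, zero at the start; "moment": the same for the moment, N m; "opening": opening from 0.0 (shut) to 1.0 (fully open); "gripper_force": force on a finger pad.
Only numpy, scipy, OpenCV 4.12 (cv2) and the standard library are available. Lean on these libraries where they do the work, as an engineer would, in place of code of your own. Each camera call takes 0.05 s, during which the arm holds its last target. There are 200 camera calls.

## Working session

There is one attempt and no reset: what is moved stays moved. The work goes in short steps, Python scripts to look and compute and a shell command to move; the robot and the scene stay as the last step left them, time stands still between calls to the robot, and variables do not carry over. Pictures are saved under pics/ and viewed, at most 10 in all, crops included, and the job is handed in when it is done.

```bash
ls; mkdir -p pics; python3 - <<'E'
from rig import env
import cv2,numpy as np
s=env.sense();print(s['t'],s['ee_pos'],s['eef_rot'],s['opening'])
for n in ("scene","top","wrist"):
    c=env.read_camera(n);np.savez(f'{n}0.npz',**c)
    cv2.imwrite(f'pics/{n}0.png',c['pixels'][:,:,::-1]);print(n,c['K'].tolist(),(-c['R'].T@c['t']).round(3),c['R'].round(3).tolist())
E
```

```text
pics
0.0 [ 0.16458897 -0.60238913  0.23051291] [-3.13998764e+00  1.56643490e-04  2.66762485e-01] 0.9997013583582223
scene [[393.7497057971404, 0.0, 319.77314881875617], [0.0, 393.7497057971404, 198.63487899827328], [0.0, 0.0, 1.0]] [ 1.034 -0.563  0.653] [[0.774, 0.633, 0.024], [0.39, -0.446, -0.805], [-0.499, 0.632, -0.592]]
top [[400.38951657389515, 0.0, 328.9103469754883], [0.0, 400.38951657389515, 201.7930220360413], [0.0, 0.0, 1.0]] [0.302 0.087 1.125] [[-0.07, -0.998, -0.005], [-0.971, 0.069, -0.228], [0.228, -0.011, -0.974]]
wrist [[329.54281725790105, 0.0, 319.85546297392955], [0.0, 329.54281725790105, 204.1977369875838], [0.0, 0.0, 1.0]] [ 0.228 -0.585  0.373] [[0.265, -0.964, -0.001], [-0.931, -0.256, 0.261], [-0.252, -0.068, -0.965]]
```

View pics/top0.png

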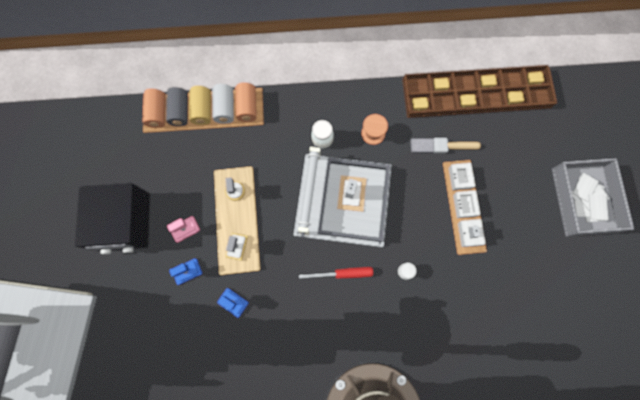

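View pics/scene0.png

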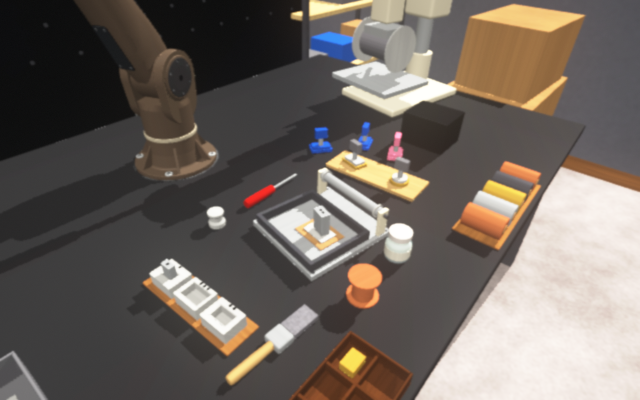

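The top view shows the die board with two dies at about (235,187) and (237,245), the bed with the block at (352,192), and the rack holders at (461,175), (466,204) and (472,232). Blue look-alikes are at (186,271) and (233,302), and a pink one is at (184,229). The scene view agrees: dies at (355,155) and (400,175), block at (321,220), rack pockets at (170,272), (197,294) and (224,318).

```bash
cat > h.py <<'E'
from rig import env
import cv2,numpy as np
from scipy.spatial.transform import Rotation as Ro
def load(n): return dict(np.load(f'{n}.npz'))
def snap(n,name):
    c=env.read_camera(n);np.savez(f'{name}.npz',**c);return c
def ray(c,uv,z):
    uv=np.atleast_2d(uv).astype(float);d=np.c_[(uv-c['K'][:2,2])/c['K'][0,0],np.ones(len(uv))]@c['R']
    o=-c['R'].T@c['t'];return o+d*((z-o[2])/d[:,2])[:,None]
def cloud(c):
    v,u=np.mgrid[:400,:640];d=c['depth'].astype(float)
    P=np.stack([(u-c['K'][0,2])/c['K'][0,0]*d,(v-c['K'][1,2])/c['K'][0,0]*d,d],-1)
    return (P-c['t'])@c['R']
def totool(dp,yaw):  # world shift -> tool shift given current state
    s=env.sense();return Ro.from_euler('xyz',s['eef_rot']).inv().apply(dp)
E
python3 - <<'E'
from h import *
t=load('top0');s=load('scene0')
def cr(c,x,y,w,h): return cv2.resize(c['pixels'][y:y+h,x:x+w,::-1],(400,300),interpolation=cv2.INTER_CUBIC)
im=np.vstack([np.hstack([cr(t,190,160,120,120*3//4+30)[:300],cr(s,310,120,133,100)]),np.hstack([cr(t,410,155,120,90+15)[:300],cr(s,140,250,133,100)])])
cv2.imwrite('pics/comp.png',im)
P=cloud(t)
for n,(u,v) in dict(block=(352,187),dieA=(230,184),dieB=(233,241),rk1=(461,175),rk2=(466,204),rk3=(472,232)).items():
    print(n,P[v,u].round(3), P[v-8:v+9,u-8:u+9,2].max().round(3))
E
```

```text
block [0.582 0.01  0.085] 0.087
dieA [0.611 0.336 0.092] 1.125
dieB [0.457 0.331 0.09 ] 1.125
rk1 [ 0.613 -0.311  0.018] 1.125
rk2 [ 0.528 -0.315  0.01 ] 1.125
rk3 [ 0.441 -0.302  0.06 ] 1.125
```

View pics/comp.png

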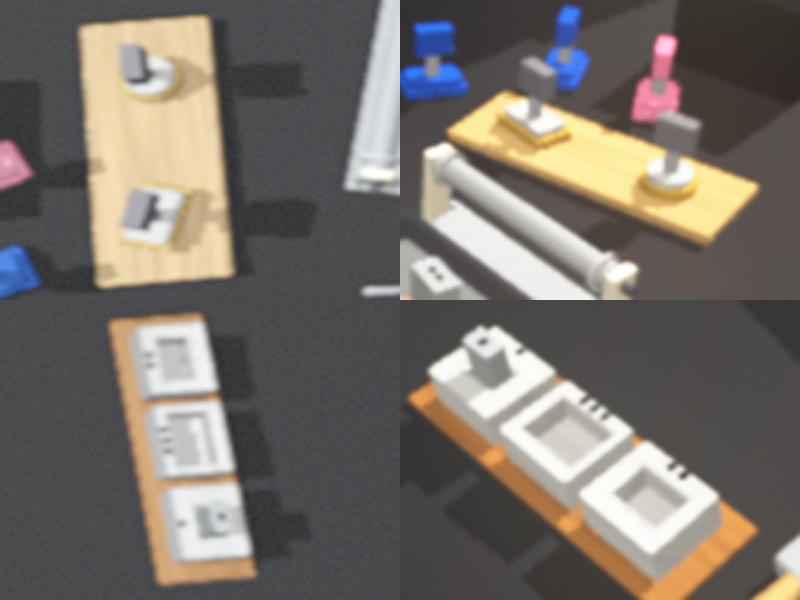

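Candidates:
- **Die:** the square brass face under a grey grip at top (237,245) is the rectangular die. The round die is at (235,187), the blue ones at (186,271) and (233,302), and the pink one at (184,229).
- **Pocket:** the two-dot holder is at (461,175), the three-dot at (466,204), and the one-dot, filled, at (472,232).
- **Block:** the only two-dot bar on the plate is at (352,187). The small block is at (472,232).

The crop confirms these choices. Next I move the wrist camera over the rack.

```bash
P='[[0.502,-0.186,0],[0,0,15.3]]'; python3 -m crank '[[[0.502,-0.186,0],[0,0,15.3]],[[0.502,-0.186,0],[0,0,15.3]],[[0.502,-0.186,0],[0,0,15.3]],[[0.502,-0.186,0],[0,0,15.3]],[[0.502,-0.186,0],[0,0,15.3]],[[0.502,-0.186,0],[0,0,15.3]],[[0.502,-0.186,0],[0,0,15.3]],[[0.502,-0.186,0],[0,0,15.3]],[[0.502,-0.186,0],[0,0,15.3]],[[0.502,-0.186,0],[0,0,15.3]],[[0.502,-0.186,0],[0,0,15.3]],[[0.502,-0.186,0],[0,0,15.3]],[[0.502,-0.186,0],[0,0,15.3]],[[0.502,-0.186,0],[0,0,15.3]],[[0.502,-0.186,0],[0,0,15.3]],[[0.502,-0.186,0],[0,0,15.3]],[[0.502,-0.186,0],[0,0,15.3]],[[0.502,-0.186,0],[0,0,15.3]]]'
python3 -c "
from h import *
s=env.sense();print(s['t'],s['ee_pos'],s['eef_rot'],np.abs(s['qd']).max())
c=snap('wrist','wr1')
"
```

```text
t: 1.65
ee_pos: [0.5988, -0.2927, 0.2314]
eef_rot: [3.141, 0.0, -0.003]
ft_force: [0.2, 0.7, 0.9]
opening: 1.005
gripper_force: 0.0
1.65 [ 0.59879303 -0.29274171  0.23139344] [ 3.14092383e+00  4.92139176e-04 -2.71700701e-03] 0.0060610167056791495
```

```bash
python3 -m crank '[[[0,-0.31,0],[0,0,0]],[[0,-0.31,0],[0,0,0]],[[0,-0.31,0],[0,0,0]],[[0,-0.31,0],[0,0,0]],[[0,-0.31,0],[0,0,0]],[[0,-0.31,0],[0,0,0]],[[0,-0.31,0],[0,0,0]],[[0,-0.31,0],[0,0,0]],[[0,-0.31,0],[0,0,0]],[[0,-0.31,0],[0,0,0]],[[0,-0.31,0],[0,0,0]]]'
python3 -c "
from h import *
c=snap('wrist','wr2');a=load('wr1')
cv2.imwrite('pics/w12.png',np.vstack([a['pixels'][50:350,:,::-1],c['pixels'][50:350,:,::-1]]))
"
```

```text
t: 2.62
ee_pos: [0.6, 0.0168, 0.2314]
eef_rot: [3.14, -0.0, -0.002]
ft_force: [-0.4, -0.1, -0.2]
opening: 1.0
gripper_force: 0.0
```

View pics/w12.png

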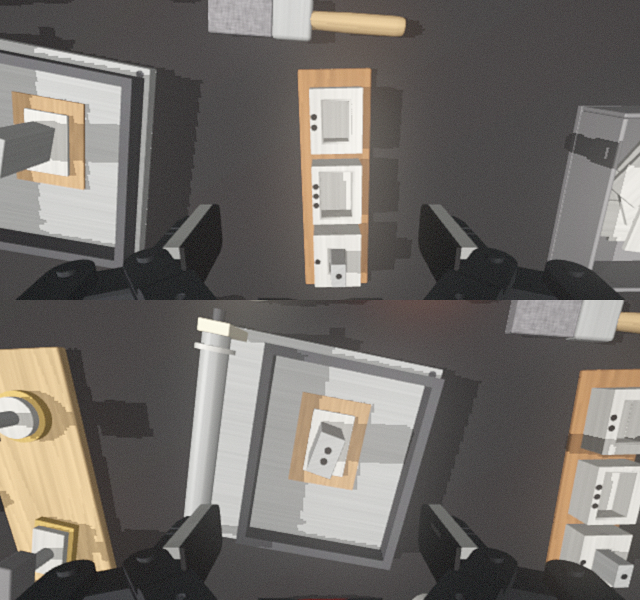

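The upper half is the rack view. The two-dot pocket is at about (335,170) in the full image, with its dots at (313,167) and (313,177). The lower half is the bed view. The block top is at about (327,197), the orange packing sheet at (330,190), and the die board is on the left. Next I measure them.

```bash
cat >> h.py <<'E'
def zmask(c,lo,hi,ctr,r):
    P=cloud(c);return ((P[...,2]>lo)&(P[...,2]<hi)&(np.hypot(P[...,0]-ctr[0],P[...,1]-ctr[1])<r)&(c['depth']>0)).astype(np.uint8)
def big(m,hole=False):
    cs,h=cv2.findContours(m,cv2.RETR_CCOMP,cv2.CHAIN_APPROX_NONE)
    k=[i for i in range(len(cs)) if (h[0][i][3]>=0)==hole]
    return cs[max(k,key=lambda i:cv2.contourArea(cs[i]))][:,0]
def rect(c,px,z):
    Q=ray(c,px,z)[:,:2];(cx,cy),(w,h),a=cv2.minAreaRect((Q*1000).astype(np.float32))
    if w<h: w,h,a=h,w,a+90
    a=(a+90)%180-90
    return [round(float(x),1) for x in (cx,cy,w,h,a)]  # mm, long-axis angle deg
E
python3 - <<'E'
from h import *
a=load('wr1');c=load('wr2')
for ca,n in((a,'wr1'),(c,'wr2')):
    m=zmask(ca,.029,.043,(.61,-.30),.075); m=cv2.morphologyEx(m,cv2.MORPH_OPEN,np.ones((3,3)))
    print(n,'holder',rect(ca,big(m),.036)); 
    try: print(' pocket',rect(ca,big(m,True),.036))
    except Exception as e: print(e)
P=cloud(c)
print('z block',P[195:200,322:328,2].mean(),'rack z', cloud(a)[100:105,325:345,2].round(3).mean(0)[:5])
m=zmask(c,.072,.092,(.60,.02),.06);print('block top',rect(c,big(m),.082))
hsv=cv2.cvtColor(c['pixels'],cv2.COLOR_RGB2HSV)
m=cv2.inRange(hsv,(5,90,60),(25,255,255));m[:, :260]=0;m[:,:]*=1
m[:,400:]=0
px=np.argwhere(m)[:,::-1]
print('sheet',rect(c,px,.018))
E
```

```text
wr1 holder [608.3, -308.4, 68.5, 53.9, 1.2]
 pocket [609.8, -306.9, 44.9, 31.1, 1.2]
wr2 holder [607.3, -293.5, 74.5, 42.6, 12.3]
 pocket [581.0, -297.6, 1.8, 1.4, 50.3]
z block 0.08249125572896168 rack z [ 0.0002 -0.0004  0.0002  0.      0.0006]
block top [586.7, 12.5, 41.6, 24.6, -20.9]
sheet [576.9, 3.8, 405.7, 85.1, -8.3]
```

```bash
python3 -m crank '[[[-0.013,0.004,0.03],[0,0,7]],[[-0.013,0.004,0.06],[0,0,14]],[[-0.013,0.004,0.06],[0,0,20.9]],[[-0.013,0.004,0.06],[0,0,20.9]],[[-0.013,0.004,0.06],[0,0,20.9]],[[-0.013,0.004,0.06],[0,0,20.9]]]'
python3 - <<'E'
from h import *
s=env.sense();print(s['ee_pos'],s['eef_rot'],abs(s['qd']).max())
c=snap('wrist','wr3');hsv=cv2.cvtColor(c['pixels'],cv2.COLOR_RGB2HSV)
m=zmask(c,.072,.092,(.587,.0125),.04);r=rect(c,big(m),.082);print('block top',r)
print('tool shift to block',totool(np.array([r[0]/1e3,r[1]/1e3,.049])-s['ee_pos'],0).round(4))
P=cloud(c);m=((hsv[...,1]>80)&(hsv[...,0]<25)&(np.hypot(P[...,0]-.585,P[...,1]-.01)<.085)&(P[...,2]<.03)).astype(np.uint8)
m=cv2.morphologyEx(m,cv2.MORPH_OPEN,np.ones((3,3)))
px=np.argwhere(m)[:,::-1];print('sheet',rect(c,px,.018))
cv2.imwrite('pics/w3.png',np.hstack([c['pixels'][:,120:520,::-1],cv2.cvtColor(m[:,120:520]*255,cv2.COLOR_GRAY2BGR)]))
E
```

```text
t: 3.17
ee_pos: [0.588, 0.0139, 0.1723]
eef_rot: [-3.141, -0.002, -0.363]
ft_force: [-0.3, -1.3, -0.4]
opening: 1.003
gripper_force: 0.0
[0.58797151 0.01389494 0.17228411] [-3.14110128e+00 -1.83615765e-03 -3.62538877e-01] 0.01154110001213898
block top [586.8, 11.8, 41.4, 23.4, -21.2]
tool shift to block [-0.0006  0.0025  0.1233]
sheet [583.4, 8.0, 98.5, 73.6, -10.4]
```

View pics/w3.png

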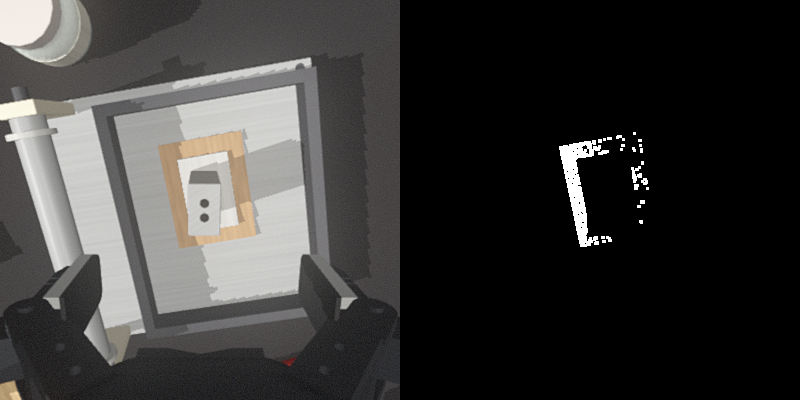

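The close view shows the block top at about (205,210), the sheet corners at (160,147), (242,131), (255,235) and (180,247), and the roller to the left, clear of the fingers. I descend and close.

```bash
python3 -m crank '[[[-0.001,0.0025,0.04],[0,0,0.3]],[[-0.001,0.0025,0.08],[0,0,0.3]],[[-0.001,0.0025,0.11],[0,0,0.3]],[[-0.001,0.0025,0.123],[0,0,0.3]],[[-0.001,0.0025,0.123],[0,0,0.3]]]' && python3 -m crank '[[[0,0,0],[0,0,0]],[[0,0,0],[0,0,0]],[[0,0,0],[0,0,0]],[[0,0,0],[0,0,0]],[[0,0,0],[0,0,0]],[[0,0,0],[0,0,0]],[[0,0,0],[0,0,0]],[[0,0,0],[0,0,0]],[[0,0,0],[0,0,0]],[[0,0,0],[0,0,0]]]' 0 60
```

```text
t: 3.63
ee_pos: [0.5835, 0.0124, 0.0456]
eef_rot: [3.14, 0.004, -0.368]
ft_force: [-1.2, -0.7, 0.2]
opening: 1.001
gripper_force: 0.0
t: 4.47
ee_pos: [0.586, 0.0129, 0.0495]
eef_rot: [-3.141, -0.002, -0.37]
ft_force: [-1.4, -0.3, 6.7]
opening: 0.272
gripper_force: 58.7
```

```bash
python3 -m crank '[[[0,0,-0.015],[0,0,0]],[[0,0,-0.05],[0,0,0]],[[0,0,-0.09],[0,0,0]],[[0,0,-0.13],[0,0,0]],[[0,0,-0.13],[0,0,0]],[[0,0,-0.13],[0,0,0]],[[0,0,-0.13],[0,0,0]]]'
python3 - <<'E'
from h import *
s=env.sense();print(s['ee_pos'],s['eef_rot'],abs(s['qd']).max())
c=snap('wrist','wr4');hsv=cv2.cvtColor(c['pixels'],cv2.COLOR_RGB2HSV);P=cloud(c)
T=Ro.from_euler('xyz',s['eef_rot']);L=T.inv().apply((P-s['ee_pos']).reshape(-1,3)).reshape(P.shape)
k=(abs(L[...,0])<.04)&(abs(L[...,1])<.0115)&(abs(L[...,2]+.035)<.03)
m=(k&(c['depth']>0)).astype(np.uint8);z=L[...,2][k];print('z tool hist',np.histogram(z,10))
t=L[...,2][k];q=L[k];top=q[q[:,2]<np.percentile(z,5)+.004];print('top z',np.median(top[:,2]),'x ext',np.percentile(top[:,0],[1,99]),'y ext',np.percentile(top[:,1],[1,99]))
m=((hsv[...,1]>70)&(hsv[...,0]<25)&(np.hypot(P[...,0]-.585,P[...,1]-.01)<.08)&(P[...,2]<.03)&(P[...,2]>.008)).astype(np.uint8)
m=cv2.morphologyEx(m,cv2.MORPH_OPEN,np.ones((3,3)))
print('sheet',rect(c,np.argwhere(m)[:,::-1],.018))
cv2.imwrite('pics/w4.png',c['pixels'][:,:,::-1])
E
```

```text
t: 5.05
ee_pos: [0.5846, 0.0128, 0.1779]
eef_rot: [3.141, 0.001, -0.37]
ft_force: [-0.7, 0.8, -3.5]
opening: 0.269
gripper_force: 59.5
[0.58463702 0.01278378 0.17788574] [ 3.14123888e+00  5.04377010e-04 -3.70245339e-01] 0.026058479108051383
z tool hist (array([  22,    4,    0,    0,  145, 5913,  335,  307,  263,  236]), array([-0.06496472, -0.05897694, -0.05298916, -0.04700138, -0.0410136 ,
       -0.03502582, -0.02903805, -0.02305027, -0.01706249, -0.01107471,
       -0.00508693]))
top z -0.03276192588814222 x ext [-0.01906494  0.0200608 ] y ext [-0.01126014  0.01119007]
sheet [583.4, 8.1, 98.9, 73.9, -10.6]
```

View pics/w4.png

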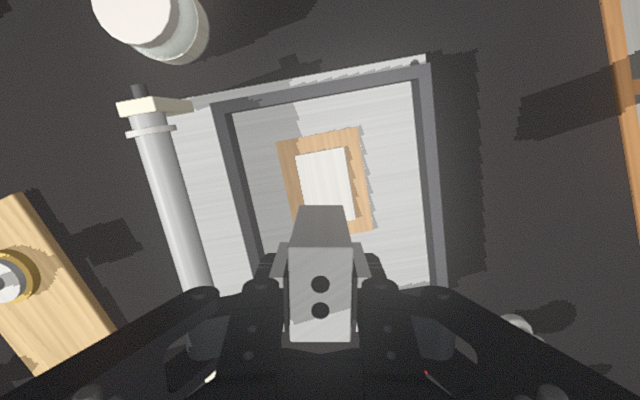

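The block is held square, its top 33 mm above the TCP at image (320,290), and the plate is now clear at (325,185). Next I move to a spot just short of the pocket for a closer measurement.

```bash
python3 -m crank '[[[0.074,0.314,0],[0,0,-22.4]],[[0.074,0.314,0],[0,0,-22.4]],[[0.074,0.314,0],[0,0,-22.4]],[[0.074,0.314,0],[0,0,-22.4]],[[0.074,0.314,0],[0,0,-22.4]],[[0.074,0.314,0],[0,0,-22.4]],[[0.074,0.314,0.028],[0,0,-22.4]],[[0.074,0.314,0.028],[0,0,-22.4]],[[0.074,0.314,0.028],[0,0,-22.4]],[[0.074,0.314,0.028],[0,0,-22.4]],[[0.074,0.314,0.028],[0,0,-22.4]],[[0.074,0.314,0.028],[0,0,-22.4]],[[0.074,0.314,0.028],[0,0,-22.4]]]'
cat > meas.py <<'E'
from h import *
import sys
s=env.sense();print(s['ee_pos'],s['eef_rot'],abs(s['qd']).max())
c=snap('wrist',sys.argv[1]);P=cloud(c)
m=zmask(c,.030,.042,(.6085,-.308),.06)
m=cv2.morphologyEx(m,cv2.MORPH_OPEN,np.ones((3,3)));print('holder',rect(c,big(m),.036))
r=rect(c,big(m,True),.036);print('pocket mouth',r)
lo=zmask(c,.008,.022,(r[0]/1e3,r[1]/1e3),.03);print('floor',rect(c,big(lo),.014),np.median(P[...,2][lo>0]))
T=Ro.from_euler('xyz',s['eef_rot']);L=T.inv().apply((P-s['ee_pos']).reshape(-1,3)).reshape(P.shape)
k=(abs(L[...,0])<.04)&(abs(L[...,1])<.02)&(abs(L[...,2]+.033)<.005);q=(k&(c['depth']>0)).astype(np.uint8)
b=rect(c,big(q),s['ee_pos'][2]+.0328);print('block top',b)
E
python3 meas.py wr5
```

```text
t: 6.18
ee_pos: [0.5412, -0.3048, 0.1502]
eef_rot: [-3.141, 0.0, 0.023]
ft_force: [-1.3, 0.3, -2.5]
opening: 0.267
gripper_force: 59.7
[ 0.54119061 -0.30475502  0.1501651 ] [-3.14074271e+00  6.13755859e-05  2.32575852e-02] 0.005811241785656948
holder [608.1, -308.6, 67.4, 54.2, 1.4]
pocket mouth [608.1, -308.7, 42.9, 27.4, 1.1]
floor [608.3, -308.9, 43.5, 27.4, 1.0] 0.014346742226639496
block top [543.0, -304.5, 41.2, 39.0, 1.4]
```

```bash
python3 - <<'E'
from h import *
s=env.sense()
for n,p,r in(('wr5',s['ee_pos'],s['eef_rot']),('wr4',[.58464,.01278,.17789],[3.14124,.0005,-.37025])):
    c=load(n);P=cloud(c);L=Ro.from_euler('xyz',r).inv().apply((P-p).reshape(-1,3)).reshape(P.shape)
    k=(abs(L[...,0])<.03)&(abs(L[...,1])<.010)&(abs(L[...,2]+.033)<.004);q=k.astype(np.uint8)
    px=big(q);Q=Ro.from_euler('xyz',r).inv().apply(ray(c,px,p[2]+.0328)-p)
    for y in(-.008,0,.008):
        w=Q[abs(Q[:,1]-y)<.0015];print(n,y,(w[:,0].min()*1e3).round(1),(w[:,0].max()*1e3).round(1))
print(totool(np.array([.6082,-.3087,.15])-s['ee_pos'],0))
E
```

```text
wr5 -0.008 -18.7 21.7
wr5 0 -18.7 21.7
wr5 0.008 -18.7 21.7
wr4 -0.008 -19.2 21.3
wr4 0 -19.2 21.3
wr4 0.008 -19.1 21.3
[0.06687098 0.00521655 0.00039864]
```

```bash
python3 -m crank '[[[0.04,0.005,0.02],[0,0,0.2]],[[0.0656,0.005,0.05],[0,0,0.2]],[[0.0656,0.005,0.074],[0,0,0.2]],[[0.0656,0.005,0.074],[0,0,0.2]],[[0.0656,0.005,0.074],[0,0,0.2]],[[0.0656,0.005,0.074],[0,0,0.2]]]'; python3 meas.py wr6 | head -1; python3 -c "
from h import *
c=load('wr6');cv2.imwrite('pics/w6.png',c['pixels'][120:400,180:460,::-1])"
```

```text
t: 6.73
ee_pos: [0.6065, -0.3104, 0.0777]
eef_rot: [3.141, -0.001, 0.017]
ft_force: [-0.1, -0.4, -2.1]
opening: 0.271
gripper_force: 59.7
[ 0.60646814 -0.31040355  0.07766312] [ 3.14082473e+00 -7.93108892e-04  1.73462464e-02] 0.022973303703197296
```

View pics/w6.png

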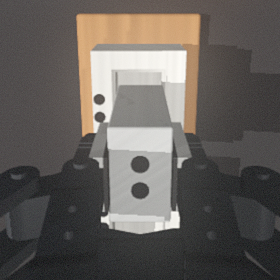

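The crop shows the block's lower edge at about (142,85) over the pocket at about (139,75). It sits slightly to the right, about 1.5 mm toward −y, which agrees with the pose reading. I correct that and descend gently.

```bash
python3 -m crank '[[[0,-0.0015,0],[0,0,0]],[[0,-0.0015,0.005],[0,0,0]],[[0,-0.0015,0.01],[0,0,0]],[[0,-0.0015,0.014],[0,0,0]],[[0,-0.0015,0.017],[0,0,0]],[[0,-0.0015,0.02],[0,0,0]],[[0,-0.0015,0.02],[0,0,0]]]'
```

```text
t: 7.37
ee_pos: [0.6065, -0.3087, 0.0556]
eef_rot: [-3.141, -0.0, 0.017]
ft_force: [2.7, 0.8, -3.8]
opening: 0.269
gripper_force: 60.1
```

```bash
python3 -m crank '[[[0,0,0.004],[0,0,0]],[[0,0,0.008],[0,0,0]],[[0,0,0.011],[0,0,0]],[[0,0,0.0135],[0,0,0]],[[0,0,0.0145],[0,0,0]],[[0,0,0.0145],[0,0,0]],[[0,0,0.0145],[0,0,0]]]'
```

```text
t: 7.95
ee_pos: [0.6066, -0.3087, 0.0417]
eef_rot: [-3.142, -0.0, 0.017]
ft_force: [3.0, -0.1, -5.0]
opening: 0.273
gripper_force: 59.9
```

```bash
python3 -m crank '[[[0,0,0.0007],[0,0,0]],[[0,0,0.0014],[0,0,0]],[[0,0,0.0014],[0,0,0]],[[0,0,0.0014],[0,0,0]]]'
```

```text
t: 8.28
ee_pos: [0.6066, -0.3087, 0.0416]
eef_rot: [3.141, -0.001, 0.017]
ft_force: [0.6, 2.2, 6.6]
opening: 0.271
gripper_force: 61.6
```

```bash
python3 -m crank '[[[0,0,-0.001],[0,0,0]],[[0,0,-0.001],[0,0,0]],[[0,0,-0.001],[0,0,0]],[[0,0,-0.001],[0,0,0]]]' 0.7; python3 -m crank '[[[0,0,-0.04],[0,0,0]],[[0,0,-0.08],[0,0,0]],[[0,0,-0.12],[0,0,0]],[[-0.04,0,-0.15],[0,0,0]],[[-0.04,0,-0.18],[0,0,0]],[[-0.04,0,-0.18],[0,0,0]],[[-0.04,0,-0.18],[0,0,0]]]' 1
python3 - <<'E'
from h import *
c=snap('wrist','wr7');P=cloud(c)
m=zmask(c,.06,.09,(.608,-.308),.04);px=big(m);print('block top',rect(c,px,.074),np.median(P[...,2][m>0]))
for q in ((.6082,-.3087),(.585,-.3087)):pass
m=zmask(c,.033,.039,(.6085,-.308),.06);print('holder',rect(c,big(m),.036))
E
```

```text
t: 8.62
ee_pos: [0.6057, -0.309, 0.0412]
eef_rot: [3.142, 0.001, 0.017]
ft_force: [-0.1, 0.1, -0.4]
opening: 0.697
gripper_force: 0.0
t: 9.2
ee_pos: [0.5666, -0.3104, 0.2241]
eef_rot: [3.139, -0.004, 0.016]
ft_force: [0.2, 1.1, -1.0]
opening: 1.005
gripper_force: 0.0
block top [607.1, -307.9, 39.1, 23.3, 1.0] 0.07428842998811687
holder [608.3, -308.5, 67.2, 54.1, 1.0]
```

The block is seated: its top is at 74.3 mm (74 expected) and it is centred and square. Now the die.

```bash
python3 -m crank '[[[-0.116,-0.632,0],[0,0,0]],[[-0.116,-0.632,0],[0,0,0]],[[-0.116,-0.632,0],[0,0,0]],[[-0.116,-0.632,0],[0,0,0]],[[-0.116,-0.632,0],[0,0,0]],[[-0.116,-0.632,0],[0,0,0]],[[-0.116,-0.632,0],[0,0,0]],[[-0.116,-0.632,0],[0,0,0]],[[-0.116,-0.632,0],[0,0,0]],[[-0.116,-0.632,0],[0,0,0]],[[-0.116,-0.632,0],[0,0,0]],[[-0.116,-0.632,0],[0,0,0]],[[-0.116,-0.632,0],[0,0,0]],[[-0.116,-0.632,0],[0,0,0]],[[-0.116,-0.632,0],[0,0,0]],[[-0.116,-0.632,0],[0,0,0]],[[-0.116,-0.632,0],[0,0,0]],[[-0.116,-0.632,0],[0,0,0]],[[-0.116,-0.632,0],[0,0,0]],[[-0.116,-0.632,0],[0,0,0]]]'
python3 - <<'E'
from h import *
c=snap('wrist','wr8');P=cloud(c);s=env.sense();print(s['ee_pos'],s['eef_rot'])
m=zmask(c,.080,.096,(.457,.331),.06);r=rect(c,big(m),.088);print('grip top',r,np.median(P[...,2][m>0]))
hsv=cv2.cvtColor(c['pixels'],cv2.COLOR_RGB2HSV)
m=zmask(c,.017,.027,(.457,.331),.06);print('face top ring',rect(c,big(m),.022))
m=zmask(c,.026,.035,(.457,.331),.06);print('backing',rect(c,big(m),.030))
cv2.imwrite('pics/w8.png',c['pixels'][:,:,::-1])
E
```

```text
t: 10.92
ee_pos: [0.4399, 0.3188, 0.2206]
eef_rot: [3.14, 0.001, 0.015]
ft_force: [0.1, 1.1, 0.7]
opening: 1.001
gripper_force: 0.0
[0.43995506 0.31883262 0.22091404] [3.14041012e+00 5.43982172e-04 1.48873433e-02]
grip top [454.0, 338.8, 40.5, 17.8, -15.3] 0.08811945326134124
face top ring [453.5, 339.0, 70.2, 44.9, -15.5]
backing [453.5, 339.0, 58.2, 35.0, -15.4]
```

View pics/w8.png

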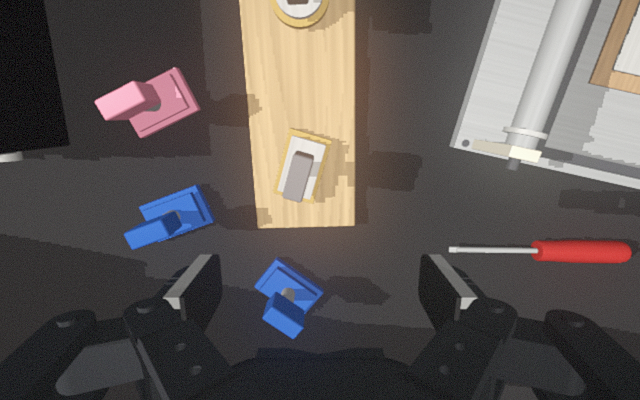

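The view shows the rectangular die at (303,165), with a brass rim 70×45 mm and the grip on top. Blue look-alikes are at (290,290) and (170,220), the pink one at (150,100), and the round die at (300,10). The finger path is clear.

```bash
python3 -m crank '[[[0.014,-0.02,0.0],[0,0,7]],[[0.014,-0.02,0.03],[0,0,14]],[[0.014,-0.02,0.06],[0,0,16.3]],[[0.014,-0.02,0.09],[0,0,16.3]],[[0.014,-0.02,0.12],[0,0,16.3]],[[0.014,-0.02,0.15],[0,0,16.3]],[[0.014,-0.02,0.166],[0,0,16.3]],[[0.014,-0.02,0.166],[0,0,16.3]],[[0.014,-0.02,0.166],[0,0,16.3]]]' 0.6 && python3 -m crank '[[[0,0,0],[0,0,0]],[[0,0,0],[0,0,0]],[[0,0,0],[0,0,0]],[[0,0,0],[0,0,0]],[[0,0,0],[0,0,0]],[[0,0,0],[0,0,0]],[[0,0,0],[0,0,0]],[[0,0,0],[0,0,0]]]' 0 80
```

```text
t: 11.72
ee_pos: [0.4532, 0.3396, 0.0551]
eef_rot: [3.14, 0.001, -0.269]
ft_force: [0.9, 0.2, 0.3]
opening: 0.602
gripper_force: 0.0
t: 12.38
ee_pos: [0.4538, 0.3407, 0.0567]
eef_rot: [-3.141, -0.001, -0.268]
ft_force: [-0.6, -2.9, 7.2]
opening: 0.196
gripper_force: 82.2
```

```bash
python3 -m crank '[[[0,0,-0.01],[0,0,0]],[[0,0,-0.04],[0,0,0]],[[0,0,-0.08],[0,0,0]],[[0,0,-0.12],[0,0,0]],[[0,0,-0.15],[0,0,0]],[[0,0,-0.15],[0,0,0]],[[0,0,-0.15],[0,0,0]],[[0,0,-0.15],[0,0,0]]]'
cat > inhand.py <<'E'
from h import *
import sys
s=env.sense();print(s['ee_pos'],s['eef_rot'],abs(s['qd']).max())
c=snap('wrist',sys.argv[1]);P=cloud(c);T=Ro.from_euler('xyz',s['eef_rot']);L=T.inv().apply((P-s['ee_pos']).reshape(-1,3)).reshape(P.shape)
def reg(zl,zh,x,y):
    k=(L[...,2]>zl)&(L[...,2]<zh)&(abs(L[...,0])<x)&(abs(L[...,1])<y)&(c['depth']>0);return k.astype(np.uint8)
k=reg(-.04,-.025,.03,.0085);zt=np.median(L[...,2][k>0]);print('grip top tool z',zt)
px=big(k);Q=T.inv().apply(ray(c,px,s['ee_pos'][2]-zt)-s['ee_pos']);w=Q[abs(Q[:,1])<.005];print('grip x',w[:,0].min(),w[:,0].max())
k=reg(.02,.05,.05,.04);print('low pts',k.sum());
q=L[k>0]
if len(q): print('z',np.percentile(q[:,2],[2,25,50,75,98]).round(4),'x',np.percentile(q[:,0],[1,99]).round(4),'y',np.percentile(q[:,1],[1,99]).round(4))
E
python3 inhand.py wr9
```

```text
t: 13.05
ee_pos: [0.4524, 0.3401, 0.2048]
eef_rot: [3.14, 0.001, -0.267]
ft_force: [-0.9, -1.2, -4.1]
opening: 0.201
gripper_force: 80.5
[0.45243896 0.34005276 0.20476078] [ 3.14041633e+00  6.45610045e-04 -2.67303347e-01] 0.024878436784446723
grip top tool z -0.031442859719692684
grip x -0.01876846336912998 0.02274895906956427
low pts 4804
z [0.0254 0.0264 0.0273 0.0344 0.0384] x [-0.0069  0.035 ] y [-0.0224  0.0218]
```

```bash
python3 -m crank '[[[0.121,0.299,0],[0,0,-4.7]],[[0.121,0.299,0],[0,0,-4.7]],[[0.121,0.299,0],[0,0,-4.7]],[[0.121,0.299,0],[0,0,-4.7]],[[0.121,0.299,0],[0,0,-4.7]],[[0.121,0.299,0],[0,0,-4.7]],[[0.121,0.299,0],[0,0,-4.7]],[[0.121,0.299,0],[0,0,-4.7]],[[0.121,0.299,0],[0,0,-4.7]],[[0.121,0.299,0],[0,0,-4.7]],[[0.121,0.299,0],[0,0,-4.7]],[[0.121,0.299,0],[0,0,-4.7]],[[0.121,0.299,0],[0,0,-4.7]]]'
python3 inhand.py wr10; python3 - <<'E'
from h import *
c=load('wr10');P=cloud(c);s=env.sense();hsv=cv2.cvtColor(c['pixels'],cv2.COLOR_RGB2HSV)
m=((hsv[...,1]>60)&(hsv[...,0]<25)&(np.hypot(P[...,0]-.584,P[...,1]-.008)<.075)&(P[...,2]<.03)&(P[...,2]>.008)).astype(np.uint8)
m=cv2.morphologyEx(m,cv2.MORPH_OPEN,np.ones((3,3)));print('sheet',rect(c,np.argwhere(m)[:,::-1],.018))
m=(m==0)&(np.hypot(P[...,0]-.5834,P[...,1]-.008)<.05)&(P[...,2]<.03)
p=zmask(c,.0202,.03,(.5834,.008),.05);p=cv2.morphologyEx(p,cv2.MORPH_OPEN,np.ones((3,3)));print('plate by depth',rect(c,big(p),.022),np.median(P[...,2][p>0]))
T=Ro.from_euler('xyz',s['eef_rot']);L=T.inv().apply((P-s['ee_pos']).reshape(-1,3)).reshape(P.shape)
for nm,zc in(('backing',.0266),('face',.0346)):
    k=(abs(L[...,2]-zc)<.003)&(abs(L[...,1])<.03)&(L[...,0]<.05)&(L[...,0]>.005)
    px=big(cv2.morphologyEx(k.astype(np.uint8),cv2.MORPH_OPEN,np.ones((2,2))));z=np.median(L[k][:,2]);Q=T.inv().apply(ray(c,px,s['ee_pos'][2]-z)-s['ee_pos'])*1e3
    A=np.c_[L[k],np.ones(k.sum())];co=np.linalg.lstsq(A[:,[0,1,3]],A[:,2],rcond=None)[0]
    e=Q[(Q[:,0]>Q[:,0].max()-3)&(abs(Q[:,1])<12)];f=np.polyfit(e[:,1],e[:,0],1)
    print(nm,'z',z.round(4),'slopes',co[:2].round(3),'far x',f.round(3),'y range',Q[:,1].min().round(1),Q[:,1].max().round(1))
cv2.imwrite('pics/w10.png',c['pixels'][:,:,::-1])
E
```

```text
t: 14.18
ee_pos: [0.4904, 0.0219, 0.2049]
eef_rot: [-3.141, 0.001, -0.183]
ft_force: [0.3, -0.2, -4.6]
opening: 0.195
gripper_force: 80.8
[0.49040566 0.0218635  0.2049004 ] [-3.14147640e+00  1.15121590e-03 -1.82738227e-01] 0.005066729677667257
grip top tool z -0.03151702892981969
grip x -0.018629607067511884 0.02288338702566571
low pts 4808
z [0.0254 0.0264 0.0272 0.0344 0.0387] x [-0.0067  0.035 ] y [-0.0224  0.0218]
sheet [582.9, 8.3, 98.7, 74.3, -10.4]
plate by depth [582.7, 8.6, 69.4, 44.9, -10.5] 0.022324157791056214
backing z 0.0266 slopes [ 0.014 -0.007] far x [-4.0000e-03  2.8781e+01] y range -17.5 17.5
face z 0.0346 slopes [ 0.005 -0.006] far x [-3.0000e-03  3.4377e+01] y range -22.3 22.5
```

View pics/w10.png

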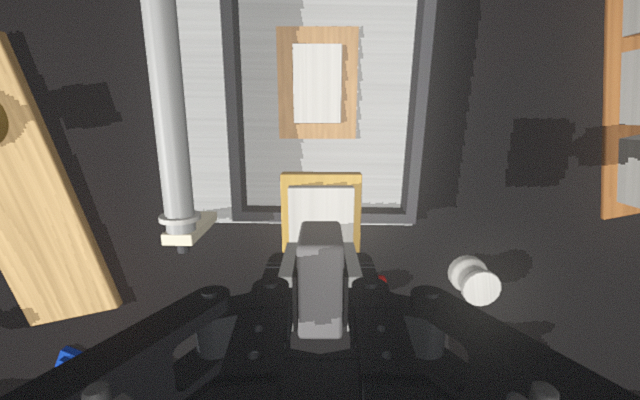

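The view shows the die in hand, with its brass edge at (320,175), square and level. The plate is at (318,83), inside the frame and clear. I move over the plate and lower, keeping high until above it.

```bash
python3 -m crank '[[[0.04,-0.0034,0],[0,0,0]],[[0.08,-0.0034,0],[0,0,0]],[[0.0935,-0.0034,0.01],[0,0,0]],[[0.0935,-0.0034,0.03],[0,0,0]],[[0.0935,-0.0034,0.06],[0,0,0]],[[0.0935,-0.0034,0.085],[0,0,0]],[[0.0935,-0.0034,0.1],[0,0,0]],[[0.0935,-0.0034,0.11],[0,0,0]],[[0.0935,-0.0034,0.11],[0,0,0]],[[0.0935,-0.0034,0.11],[0,0,0]],[[0.0935,-0.0034,0.11],[0,0,0]],[[0.0935,-0.0034,0.11],[0,0,0]]]'
```

```text
t: 15.23
ee_pos: [0.5844, 0.0067, 0.0968]
eef_rot: [-3.141, -0.002, -0.185]
ft_force: [-0.1, 0.7, -4.2]
opening: 0.199
gripper_force: 80.6
```

```bash
cat > fin.py <<'E'
from h import *
import sys
R=[]
for i in range(4):
    c=snap('wrist',sys.argv[1]);s=env.sense();R.append(np.r_[s['ee_pos'],s['eef_rot'][2],s['eef_rot'][1]])
print(np.array(R).round(4));p=np.mean(R,0)
P=cloud(c);hsv=cv2.cvtColor(c['pixels'],cv2.COLOR_RGB2HSV)
m=((hsv[...,1]>60)&(hsv[...,0]<25)&(np.hypot(P[...,0]-.584,P[...,1]-.008)<.075)&(P[...,2]<.024)&(P[...,2]>.012)).astype(np.uint8)
m=cv2.morphologyEx(m,cv2.MORPH_OPEN,np.ones((3,3)))
Q=ray(c,np.argwhere(m)[:,::-1],.018);s=env.sense()
a=np.deg2rad(-10.5);B=np.array([[np.cos(a),np.sin(a)],[-np.sin(a),np.cos(a)]])
W=(Q[:,:2]@B.T)*1e3;C=B@[583.,8.3];print('sheet in plate axes: far x',W[:,0].max()-C[0]-50,'y mid err',(W[:,1].max()+W[:,1].min())/2-C[1],'width',np.ptp(W[:,1]))
fz=p[2]-.0346
k=zmask(c,fz-.003,fz+.003,(.583,.008),.055);F=ray(c,big(k),fz)[:,:2]@B.T*1e3;F=F[F[:,0]>C[0]]
print('face: far x err',F[:,0].max()-C[0]-35,'y mid err',(F[:,1].max()+F[:,1].min())/2-C[1],'w',np.ptp(F[:,1]))
E
python3 fin.py wr11
```

```text
[[ 0.5842  0.0066  0.0967 -0.1852 -0.0022]
 [ 0.584   0.0065  0.0965 -0.1853 -0.0019]
 [ 0.5839  0.0065  0.0963 -0.1854 -0.0015]
 [ 0.5837  0.0065  0.0961 -0.1854 -0.0012]]
sheet in plate axes: far x 0.13125841100440994 y mid err -0.08465269725358837 width 74.58986879805049
face: far x err 1.8448858546454403 y mid err -1.2919863490232473 w 44.84773584445135
```

```bash
python3 -m crank '[[[-0.001,-0.0015,0.006],[0,0,0]],[[-0.001,-0.0015,0.012],[0,0,0]],[[-0.001,-0.0015,0.016],[0,0,0]],[[-0.001,-0.0015,0.0185],[0,0,0]],[[-0.001,-0.0015,0.0185],[0,0,0]],[[-0.001,-0.0015,0.0185],[0,0,0]],[[-0.001,-0.0015,0.0185],[0,0,0]],[[-0.001,-0.0015,0.0185],[0,0,0]],[[-0.001,-0.0015,0.0185],[0,0,0]],[[-0.001,-0.0015,0.0185],[0,0,0]],[[-0.001,-0.0015,0.0185],[0,0,0]],[[-0.001,-0.0015,0.0185],[0,0,0]]]'; python3 fin.py wr12
```

```text
t: 16.43
ee_pos: [0.5827, 0.0081, 0.077]
eef_rot: [-3.142, -0.0, -0.185]
ft_force: [-0.1, -0.4, -5.0]
opening: 0.199
gripper_force: 80.6
[[ 5.827e-01  8.100e-03  7.700e-02 -1.853e-01 -1.000e-04]
 [ 5.827e-01  8.100e-03  7.690e-02 -1.853e-01 -1.000e-04]
 [ 5.827e-01  8.100e-03  7.690e-02 -1.853e-01 -1.000e-04]
 [ 5.826e-01  8.100e-03  7.690e-02 -1.854e-01 -1.000e-04]]
sheet in plate axes: far x 0.015259133019299043 y mid err -0.082901891922873 width 74.85277790068223
face: far x err 0.26040767990184577 y mid err 0.061431711229786856 w 44.861342665335485
```

```bash
python3 -c "
from h import *
print(env.sense()['ft_force'],abs(env.sense()['qd']).max());print(env.finish_job())"
```

```text
[-0.24200624  0.12002298 -4.75750875] 0.0019082983016952305
the job is handed in; nothing more can be done
None
```

The job is handed in at about 17 s of the 72 s allowed: the block is seated in the two-dot pocket, and the die is held level about 10 mm above the name plate, within about 0.5 mm of its outline by my measurements.

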